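# Roll two rollers onto the inspection line

### The job

The two metal rollers lying on the blue mat must be lined up on its white line for inspection. With the fingertips, push the long roller so that it rolls onto the line, then roll the short one onto it in the same way; never grip or lift them. Both must end lying still along the line, centred over it, with everything else left where it stands.

Things in the scene. Friction and masses are not known exactly. Their poses are not given: they have to be found in the camera images.
- mat: Blue bench mat fixed to the bench, 300 x 380 mm and 3 mm thick; origin at the centre of its underside, z up. A white line 6 mm wide and 370 mm long runs through its centre along its own y axis (own x = 0). The rollers roll along its own x when pushed at mid-height or a few mm above; a fingertip wedged higher from behind jams and drags them.
- long_roller: The long smooth aluminium roller lying on the mat: cylinder 36 mm in diameter, 110 mm long, plus a 10 mm thick, 12 mm long journal at each end. Origin mid-axis, 18 mm above the mat; own x along the axis (y, z turn as it rolls). Starts 60 to 90 mm to one side of the line (the other roller on the other side), parallel to it within 3 degrees. Slippery (friction about 0.25); let go at 50 mm/s it coasts about 3 mm.
- short_roller: The short smooth aluminium roller lying on the mat: cylinder 36 mm in diameter, 60 mm long, plus a 10 mm thick, 12 mm long journal at each end. Origin mid-axis, 18 mm above the mat; own x along the axis (y, z turn as it rolls). Starts 60 to 90 mm to one side of the line (the other roller on the other side), parallel to it within 3 degrees. Slippery (friction about 0.25); let go at 50 mm/s it coasts about 3 mm.
- jar: Small white jar with black lid, 32 mm across, 45 mm tall, standing on the mat. A bystander; origin at the centre of its underside.
- standoff: Small upright brass standoff with a flanged foot (foot 24 mm across), 30 mm tall, standing on the mat. A bystander; origin at the centre of its underside.
- screwdriver: Screwdriver lying on the bench, a bystander.
- wrench: Wrench lying on the bench, a bystander.
- module: Dark red metal instrument module, 110 x 75 x 45 mm, on the bench, a bystander; origin at the centre of its underside.
- bottle: White plastic bottle, 50 mm across, 130 mm tall, on the bench, a bystander; origin at the centre of its underside.
- parts_cup: Black open plastic cup, 66 mm across the rim, 50 mm tall, on the bench, a bystander; origin at the centre of its underside.
Not all that is in view belongs to the job. Leave any green, pink or yellow look-alike of the short_roller alone.

How it is judged:
On the way, in this order (a step that is already met when the one before it is completed fails the run):
1. the long roller has rolled through at least about a quarter turn (angle between long_roller's own z axis and vertical above 1.5 rad), for 0.05 s.
2. the long roller lies on the line (x of long_roller in the frame of mat between -0.007 and 0.007 m and y of long_roller in the frame of mat between -0.13 and 0.13 m and angle between the x axis of long_roller and the y axis of mat, either way round below 0.14 rad and height (world z) of long_roller below 0.024 m and linear speed of long_roller below 0.01 m/s), for 0.1 s.
3. then the short roller has rolled through at least about a quarter turn (angle between short_roller's own z axis and vertical above 1.5 rad), for 0.05 s.
At the end, for the whole second after the job is handed in: Each roller lies at rest on the mat with the middle of its axis within 7 mm of the line's centre, within 130 mm of the mat's centre along the line, and parallel to the line within 0.14 rad (8 degrees) (all of step 2 and x of short_roller in the frame of mat between -0.007 and 0.007 m and y of short_roller in the frame of mat between -0.13 and 0.13 m and angle between the x axis of short_roller and the y axis of mat, either way round below 0.14 rad and height (world z) of short_roller below 0.024 m and linear speed of short_roller below 0.01 m/s); the robot touches nothing.
It fails at once if a roller is lifted more than 10 mm off the mat (height (world z) of any of long_roller, short_roller above 0.031 m).
It fails at once if another thing is moved more than 15 mm (distance of any of jar, standoff, screwdriver, wrench, module, bottle, parts_cup from where it was at the start of the episode above 0.015 m).
It also fails if it takes over 54 s, if anything falls off the work surface, if the arm or the gripper's body presses on something with over 40 N, if the wrist force passes 120 N, or if a joint passes its speed limit or range.

### The arm

A 7-joint arm with a two-finger parallel gripper is mounted at the origin on the work surface. World frame = base frame: x ahead of the robot, y to its left, z up, the work surface at z = 0. Lengths are in m, angles in rad, forces in N, time in s.
With the tool pointing down it reaches from about 0.4 to 0.85 m from the base axis. Payload 10.4 kg.
Tool frame: the origin (TCP) lies on the front face of the gripper's body, between the roots of the fingers; the fingertips stand 73 mm ahead of it and the grasp point (between the pads) lies 54 mm ahead of it; x points along the fingers, y is the direction in which the jaws open and shut, and the axes are right-handed (so a half turn about x gives the same grasp; the last joint's range is limited). The gripper opens to 85 mm and grips with 20 to 120 N. Pads are 22 mm wide; open, the fingers measure 114 mm over their backs; the gripper's body (76 mm by 85 mm) begins 54 mm behind the grasp point. The pads swing forward as they close: fully open they stand 13 mm farther back than shut.
Start: joints at [1.198, 0.332, -0.065, 1.46, 0.022, 1.35, -0.088], TCP at [0.214, -0.587, 0.304] pointing down, gripper open.
Joint ranges: [-2.6, 2.6], [-0.5, 2.12], [-1.47, 1.34], [0.16, 2.42], [-1.27, 4.41], [0.06, 2.06], [-2.6, 2.6]. Speed limits (rad/s): [2.22, 2.22, 2.79, 2.79, 3.14, 3.14, 3.14].

### API

Orientations are given as a unit quaternion [x, y, z, w].
In Python, from workcell import manip gives the robot as it stands. The module is installed in compiled form; this text tells all that it offers.
- The arm moves only by the tool arm_command, never from a script. Its argument "moves" is a list that holds one entry, the list of rows, each a list of 5 numbers: the closure, from 0 (fully open) to 1 (shut), then the shift along the tool's x, y, z in units of 25 mm (1.0 is 25 mm), then the turn about the tool's x in degrees. A call has 1 to 12 rows; each row shifts and turns the commanded pose from where the row before left it, along the tool's axes as they then stand; what a row does not reach is not made up. A row lasts 1/12 s, in which the tool goes at most 41.7 mm and 7.16 degrees, less where a joint would pass 70% of its speed; a pose out of reach is approached as far as the arm can. A call is refused whole if a number of a shift passes 1 or a number of a turn 7.16, either way. A call with a gripper value outside its range is refused whole. The fingers move at their own pace and stop on an object; "force" is the grip in N (left out, the last holds). Time passes only in rows, so rows that do not move let the fingers close. It gives the time, the measured TCP pose, the force and the opening at its end, in the units of the state.
- manip.get_obs(): the state, without advancing time (a new reading comes with each control period).
- manip.camera(name): name is "side" or "top" or "wrist"; returns the picture (384x512x3 uint8, red, green, blue); there is no depth.
- manip.camera_info(name): a dict with "vfov" (degrees; the focal length in pixels is half the picture's height over the tangent of half this angle, whatever the lens; pixels are square), "cx", "cy" (the principal point, pixels), "dist_coeffs" ([k1, k2, p1, p2, k3] as OpenCV has them; the pictures are not rectified), "pose" (4x4, takes a point from camera to world coordinates). Camera axes: x right, y down, z forward; pixel columns grow to the right and rows downward; lengths in m; the calibration is good to about 2 mm. A picture is of the moment at which its call begins: read the wrist's pose just before it. camera_info takes no time and is no camera call; for the wrist camera it gives the pose at the moment of the call.
- manip.hand_in(): hands the job in, once; it reports no verdict.
Trained networks look in the newest picture that a camera, given by its name, has taken for a name from the list of things; names that differ only in an ending like _2 or _b are one class to them, and where a whole thing is asked for, a point or a joint stands for the part that bears it (a point fixed in the world has none). Each returns a list of dicts, best first, with "confidence" (0 to 1); they miss things now and then, are a little off and sometimes report something else, mostly with a low value. They report only what shows in the picture. A call takes as long as a camera call. They do not tell look-alikes from the thing itself.
- manip.regions_of(query, camera): "mask" (384x512 bool, what is visible of it) and "rect" ([left, top, right, bottom] in pixels, round what is visible of it).
- manip.pinpoint(query, camera): "pixel" ([row, column] in pixels: a listed point, or the origin of a listed thing).
The state is a dict: "clock": time; "joint_pos": joint angles; "joint_velocities": joint speeds; "tau": joint torques, N m; "position": TCP position; "ee_rot": TCP orientation; "ft_force": force on the tool from outside, world axes, zero at the start; "torque": the same for the moment, N m; "grip_width": opening from 0.0 (shut) to 1.0 (fully open).
Only numpy, scipy, OpenCV 4.12 (cv2) and the standard library are available. Lean on these libraries where they do the work, as an engineer would, in place of code of your own. Each camera call takes 0.05 s, during which the arm holds its last target.

## Working session

There is one attempt and no reset: what is moved stays moved. The work goes in short steps, Python scripts to look and compute and a tool call to move; the robot and the scene stay as the last step left them, time stands still between calls to the robot, and variables do not carry over. Pictures are saved under pics/ and viewed, and the job is handed in when it is done.

Besides the shell and the picture viewer there is one more tool, called as name(argument=value, ...) on one line, values as JSON. arm_command: Moves the arm, as the interface text tells. Its arguments: {"type":"object","properties":{"moves":{"type":"array","items":{"type":"array","items":{"type":"array","items":{"type":"number"}}}},"force":{"type":"number"}},"required":["moves"]}

```bash
mkdir -p pics; cat > h.py <<'E'
import numpy as np,cv2
from workcell import manip
def cam(n):
    i=manip.camera_info(n); f=192/np.tan(np.radians(i['vfov'])/2)
    K=np.array([[f,0,i['cx']],[0,f,i['cy']],[0,0,1.]])
    return K,np.array(i['dist_coeffs'],float),np.array(i['pose'])
def p2w(n,uv,z):
    K,d,T=cam(n)
    q=cv2.undistortPoints(np.array(uv,float).reshape(-1,1,2),K,d)[:,0]
    r=np.c_[q,np.ones(len(q))]@T[:3,:3].T
    return T[:3,3]+r*((z-T[2,3])/r[:,2])[:,None]
def w2p(n,P):
    K,d,T=cam(n); R=T[:3,:3].T
    return cv2.projectPoints(np.array(P,float).reshape(-1,3),cv2.Rodrigues(R)[0],-R@T[:3,3],K,d)[0][:,0]
def save(n,f,s=1.5):
    im=manip.camera(n); cv2.imwrite('pics/'+f,cv2.resize(im[:,:,::-1],None,fx=s,fy=s,interpolation=cv2.INTER_CUBIC)); return im
E
python3 - <<'E'
from h import *
o=manip.get_obs(); print({k:np.round(v,3) for k,v in o.items()})
for n in ('top','side'):
    save(n,n+'0.png'); print(n,np.round(manip.camera_info(n)['pose'],2).tolist(),manip.camera_info(n)['vfov'])
E
```

```text
{'clock': np.float64(0.0), 'joint_pos': array([ 1.198,  0.333, -0.065,  1.461,  0.022,  1.35 , -0.088]), 'joint_velocities': array([-0.001, -0.002,  0.   ,  0.001,  0.001,  0.   ,  0.   ]), 'tau': array([ 1.0000e-03, -6.2543e+01,  5.0000e-02, -3.9161e+01,  1.6000e-02,
        1.0000e-02, -0.0000e+00]), 'position': array([ 0.214, -0.587,  0.303]), 'ee_rot': array([-0.696, -0.124,  0.696, -0.123]), 'ft_force': array([-0.429,  0.171, -0.242]), 'torque': array([-0.021,  0.031,  0.026]), 'grip_width': np.float64(1.002)}
top [[-0.01, -0.99, 0.14, 0.31], [-1.0, 0.01, 0.0, 0.02], [-0.01, -0.14, -0.99, 1.3], [0.0, 0.0, 0.0, 1.0]] 45.352359861958895
side [[0.99, -0.08, 0.09, 0.39], [-0.12, -0.56, 0.82, -1.2], [-0.01, -0.82, -0.57, 0.87], [0.0, 0.0, 0.0, 1.0]] 42.90939241284501
```

View pics/top0.png

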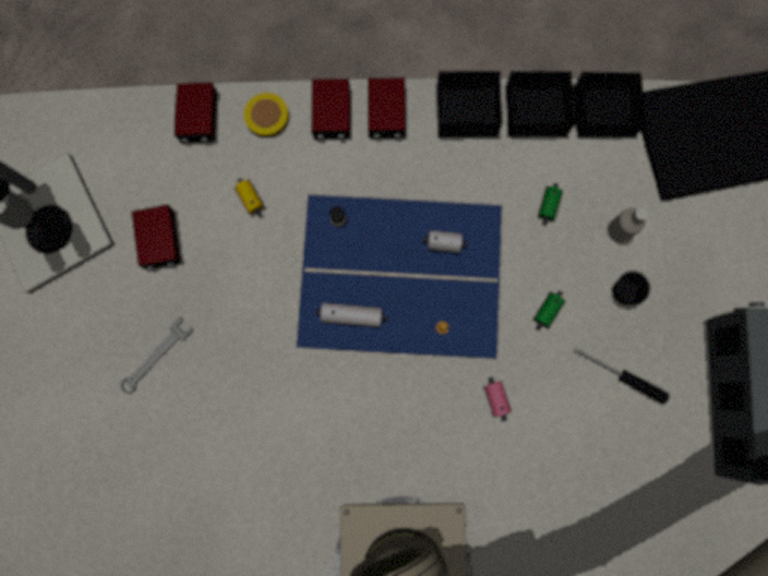

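View pics/side0.png

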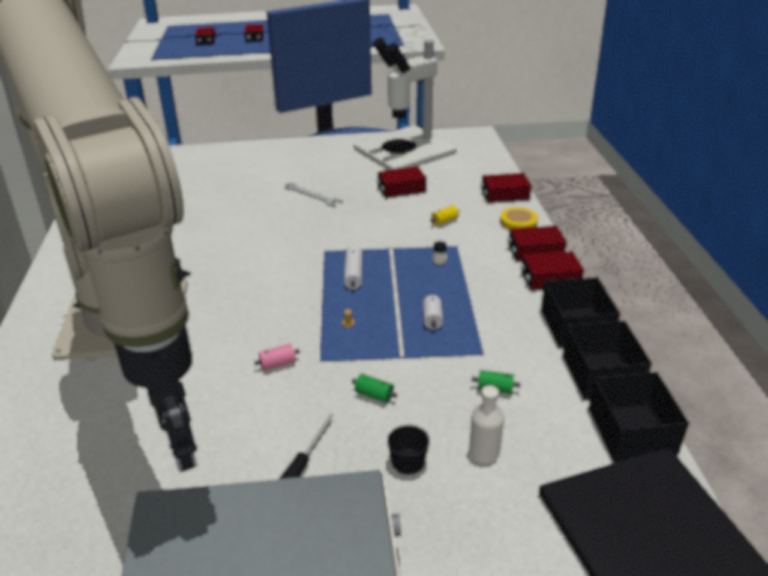

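The top picture (768x576 view) shows the mat between (300,195) and (500,357) with its line at row ~275. The long silver roller is at (350,314), on the near side, and the short silver roller at (445,241), on the far side. The jar is at (338,215) and the standoff at (442,327). Candidates for the short roller are silver (445,241), green (550,203), green (549,310), pink (498,399) and yellow (249,197). I choose the silver one on the mat.

```bash
cat > meas.py <<'E'
from h import *
def lin(n,im,box,z,fn):
    pass
def measure(n,tag):
    im=save(n,tag+'.png')
    b=im.astype(int); f=cv2.GaussianBlur(im,(0,0),0.7)
    hsv=cv2.cvtColor(f,cv2.COLOR_RGB2HSV)
    blue=((hsv[...,0]>100)&(hsv[...,0]<130)&(hsv[...,1]>110)).astype(np.uint8)
    n_,lab,st,_=cv2.connectedComponentsWithStats(blue)
    return im,blue
E
python3 - <<'E'
from meas import *
im,blue=measure('top','top1')
f=cv2.resize(im[120:245,190:345][:,:,::-1],None,fx=5,fy=5,interpolation=cv2.INTER_CUBIC); cv2.imwrite('pics/crop1.png',f)
for q in ('mat','long_roller','short_roller','jar','standoff'):
    for r in manip.regions_of(q,'top')[:3]:
        m=r['mask']; ys,xs=np.nonzero(m); c=[xs.mean(),ys.mean()]
        (rc)=cv2.minAreaRect(np.c_[xs,ys].astype(np.float32))
        print(q,round(r['confidence'],2),np.round(c,1),r['rect'],np.round(p2w('top',c,{'mat':.003,'jar':.03,'standoff':.02}.get(q,.03)),4),np.round(p2w('top',cv2.boxPoints(rc),.003 if q=='mat' else .021)[:,:2],3).tolist())
    for r in manip.pinpoint(q,'top')[:2]:
        p=r['pixel'];print('  pin',round(r['confidence'],2),np.round(p,1),np.round(p2w('top',[p[1],p[0]],.021 if 'rol' in q else .003),4))
E
```

```text
mat 0.71 [267.5 183.6] [197.2, 128.7, 333.5, 242.1] [[ 0.5442 -0.0057  0.003 ]] [[0.41, 0.197], [0.715, 0.179], [0.683, -0.21], [0.38, -0.179]]
  pin 0.72 [185.5 266.3] [[ 0.5388 -0.0023  0.003 ]]
  pin 0.46 [194.  414.5] [[ 0.5087 -0.4313  0.003 ]]
long_roller 0.96 [233.6 209.4] [210.8, 202.4, 257.5, 218.8] [[0.4678 0.0903 0.03  ]] [[0.457, 0.156], [0.493, 0.153], [0.48, 0.026], [0.444, 0.03]]
  pin 0.86 [211.5 233.7] [[0.463  0.0906 0.021 ]]
  pin 0.63 [240.  103.1] [[0.3862 0.461  0.021 ]]
short_roller 0.87 [297.  160.5] [285.4, 156.2, 312.8, 167.8] [[ 0.6047 -0.0898  0.03  ]] [[0.593, -0.051], [0.629, -0.056], [0.621, -0.13], [0.584, -0.126]]
short_roller 0.83 [331.1 265.4] [322.5, 252.3, 342.3, 280.3] [[ 0.3091 -0.1763  0.03  ]] [[0.336, -0.152], [0.346, -0.183], [0.282, -0.203], [0.272, -0.172]]
short_roller 0.77 [366.1 135.8] [359.4, 125.3, 374.7, 147.2] [[ 0.6756 -0.291   0.03  ]] [[0.649, -0.265], [0.719, -0.286], [0.71, -0.32], [0.64, -0.299]]
  pin 0.68 [206.5 369. ] [[ 0.4719 -0.291   0.021 ]]
  pin 0.67 [131.9 164.6] [[0.6975 0.29   0.021 ]]
jar 0.25 [103.8 236.9] [80.8, 213.1, 128.1, 262.3] [[0.3944 0.456  0.03  ]] [[0.337, 0.534], [0.469, 0.417], [0.443, 0.387], [0.312, 0.503]]
  pin 0.69 [147. 227.] [[0.6538 0.11   0.003 ]]
```

View pics/crop1.png

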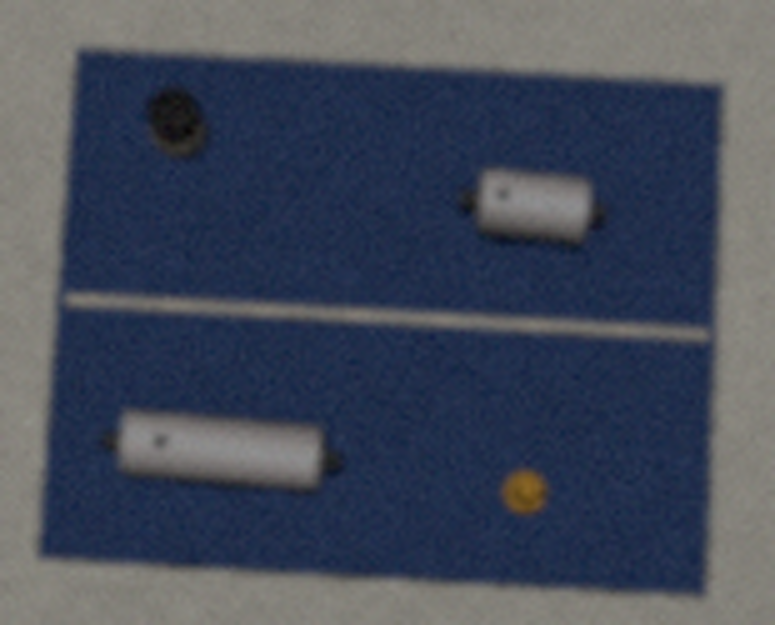

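```bash
python3 - <<'E'
from h import *
c=lambda a:[( (x+.5)/5-.5+190,(y+.5)/5-.5+120) for x,y in a]
L=p2w('top',c([(67,299),(709,335)]),.003);print('line',L.round(4).tolist(),np.linalg.norm(L[1]-L[0]))
M=p2w('top',c([(78,50),(722,86),(705,593),(41,555)]),.003);print('mat',M.round(4).tolist(),M.mean(0))
print([np.linalg.norm(M[i]-M[i-1]).round(4) for i in range(4)])
ctr=(L[0]+L[1])/2; d=(L[0]-L[1]);d/=np.linalg.norm(d); nx=np.array([d[1],-d[0],0]); print('ctr',ctr,'angle deg of y axis',np.degrees(np.arctan2(-d[0],d[1])), 'M in line',(M-ctr)@nx)
for nme,a in (('long',[(120,443),(323,458)]),('short',[(478,202),(592,211)])):
    P=p2w('top',c(a),.021);print(nme,P.round(4).tolist(),'len',np.linalg.norm(P[1]-P[0]),'matx',((P-ctr)@nx).round(4),'maty',((P-ctr)@d).round(4))
P=p2w('top',c([(175,115),(183,140)]),[.048,.010][0]);print('jar lid',P[0],(P[0]-ctr)@nx,(P[0]-ctr)@d)
P=p2w('top',c([(524,492)]),.02);print('standoff',P[0],(P[0]-ctr)@nx,(P[0]-ctr)@d)
E
```

```text
line [[0.5591, 0.1794, 0.003], [0.5332, -0.189, 0.003]] 0.36930999889362137
mat [[0.7075, 0.1739, 0.003], [0.6807, -0.2025, 0.003], [0.3854, -0.1816, 0.003], [0.4119, 0.1936, 0.003]] [ 0.54638104 -0.00415561  0.003     ]
[np.float64(0.2962), np.float64(0.3774), np.float64(0.296), np.float64(0.3762)]
ctr [ 0.5461282  -0.00483758  0.003     ] angle deg of y axis -4.019600698055918 M in line [ 0.14841562  0.14813182 -0.14791049 -0.1478193 ]
long [[0.473, 0.147, 0.021], [0.4631, 0.0331, 0.021]] len 0.11429518981160518 matx [-0.0836 -0.0855] maty [0.1463 0.0321]
short [[0.6086, -0.0569, 0.021], [0.6026, -0.1218, 0.021]] len 0.06518346964331574 matx [0.066  0.0645] maty [-0.0476 -0.1127]
jar lid [0.6548332  0.11375606 0.048     ] 0.10012445261045826 0.1259218849472373
standoff [ 0.44251529 -0.07908932  0.02      ] -0.09815315812610831 -0.08133212516312043
```

```bash
cat > rel.py <<'E'
from h import *
from scipy.spatial.transform import Rotation as Ro
C=np.array([.5462,-.0045]);a=np.radians(-4.02)
EY=np.array([-np.sin(a),np.cos(a)]);EX=np.array([np.cos(a),np.sin(a)])
def tgt(mx,my): return C+mx*EX+my*EY
def rel(mx,my,z,say=True):
    o=manip.get_obs();R=Ro.from_quat(o['ee_rot']).as_matrix();p=np.array(o['position'])
    yaw=np.degrees(np.arctan2(*(R[:2,1][::-1])))
    D=np.r_[tgt(mx,my),z]-p
    q=p[:2]-C
    print('clk',round(float(o['clock']),2),'p',p.round(4),'mat',(q@EX).round(4),(q@EY).round(4),'F',np.round(o['ft_force'],1),'grip',np.round(o['grip_width'],2))
    print('R',R.round(3).tolist(),'yaw of tool y',round(yaw,2),'want',round(np.degrees(np.arctan2(EY[1],EY[0])),2))
    print('units in tool axes now',(R.T@D/.025).round(2),' mat dirs: EX in tool',(R.T@np.r_[EX,0]).round(3))
E
python3 - <<'E'
from rel import *
rel(-.13,.09,.15)
E
```

```text
clk 0.65 p [ 0.2142 -0.5872  0.304 ] mat -0.2903 -0.6045 F [-0.5 -0.5 -0.5] grip 1.0
R [[0.0, 0.343, -0.939], [-0.0, -0.939, -0.343], [-1.0, 0.0, -0.0]] yaw of tool y -69.96 want 85.98
units in tool axes now [  6.16 -22.75 -17.18]  mat dirs: EX in tool [ 0.     0.408 -0.913]
```

arm_command(moves=[[[0,0,0,-1,6.01],[0,0,0,-1,6.01],[0,0,-0.5,-1,6.01],[0,0,-0.8,-1,6.02],[0,0,-1,-1,0],[0,0,-1,-1,0],[0,0,-1,-0.5,0],[0,0,-1,0,0],[0,0,-1,0,0],[0,0,-1,0,0],[0,0,-1,0,0],[0,0,-1,0,0]]])

```text
clock: 1.65
position: [0.3855, -0.3394, 0.304]
ee_rot: [0.707, -0.025, -0.707, -0.025]
ft_force: [0.2, -0.5, 0.2]
grip_width: 1.003
```

arm_command(moves=[[[0.2,0,-1,0,0],[0.2,0,-1,0,0],[0.2,0,-1,0,0],[0.2,0,-1,0,0],[0.2,0,-1,0,0],[0.2,0,-1,0,0],[0.2,0,-1,0,0],[0.2,0,-1,0,0],[0.2,0,-1,0,0],[0.2,0,-1,0,0],[0.2,0,-1,0,0],[0.2,0,-1,0,0]]])

```text
clock: 2.65
position: [0.4064, -0.0401, 0.3041]
ee_rot: [0.707, -0.025, -0.706, -0.025]
ft_force: [0.6, 0.3, 0.5]
grip_width: 0.802
```

```bash
python3 - <<'E'
from rel import *
rel(-.13,.09,.15)
E
```

```text
clk 2.65 p [ 0.4064 -0.0401  0.3041] mat -0.1369 -0.0453 F [0.6 0.3 0.5] grip 0.8
R [[0.001, -0.07, -0.998], [-0.0, -0.998, 0.07], [-1.0, 0.0, -0.001]] yaw of tool y -94.01 want 85.98
units in tool axes now [ 6.16 -5.42 -0.27]  mat dirs: EX in tool [ 0.001  0.    -1.   ]
```

arm_command(moves=[[[0.4,0.4,-1,0,0],[0.4,0.8,-1,0,0],[0.4,1,-1,-0.1,0],[0.4,1,-1,-0.1,0],[0.4,1,-1,0,0],[0.4,1,-0.4,0,0],[0.4,1,0,0,0],[0.4,0.8,0,0,0],[0.4,0.4,0,0,0],[0.4,0,0,0,0]]])

```text
clock: 3.48
position: [0.4199, 0.0927, 0.1173]
ee_rot: [-0.706, 0.025, 0.708, 0.025]
ft_force: [-0.5, -0.5, 0.6]
grip_width: 0.602
```

```bash
python3 - <<'E'
from rel import *
rel(-.13,.09,.085)
im=save('side','s1.png'); save('wrist','w1.png')
cv2.imwrite('pics/s1c.png',cv2.resize(im[130:260,150:330][:,:,::-1],None,fx=4,fy=4,interpolation=cv2.INTER_CUBIC))
E
```

```text
clk 3.48 p [0.4199 0.0927 0.1173] mat -0.1328 0.0881 F [-0.5 -0.5  0.6] grip 0.6
R [[-0.003, -0.07, -0.998], [-0.0, -0.998, 0.07], [-1.0, 0.0, 0.003]] yaw of tool y -94.0 want 85.98
units in tool axes now [ 1.29 -0.08 -0.11]  mat dirs: EX in tool [-0.003  0.    -1.   ]
```

View pics/s1c.png

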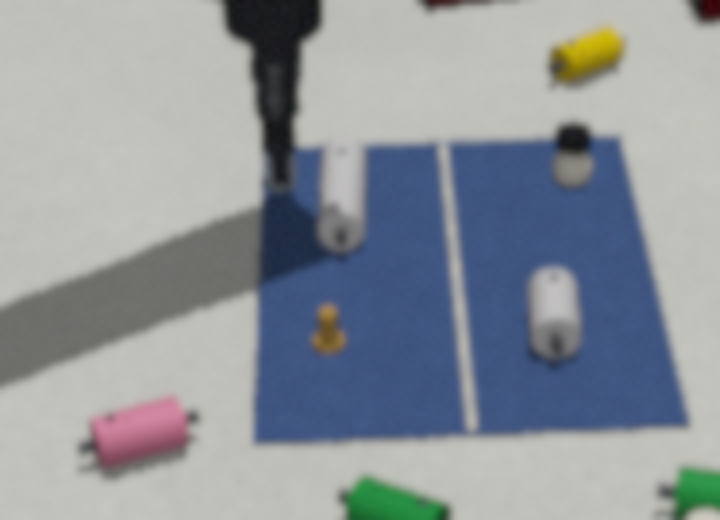

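View pics/w1.png

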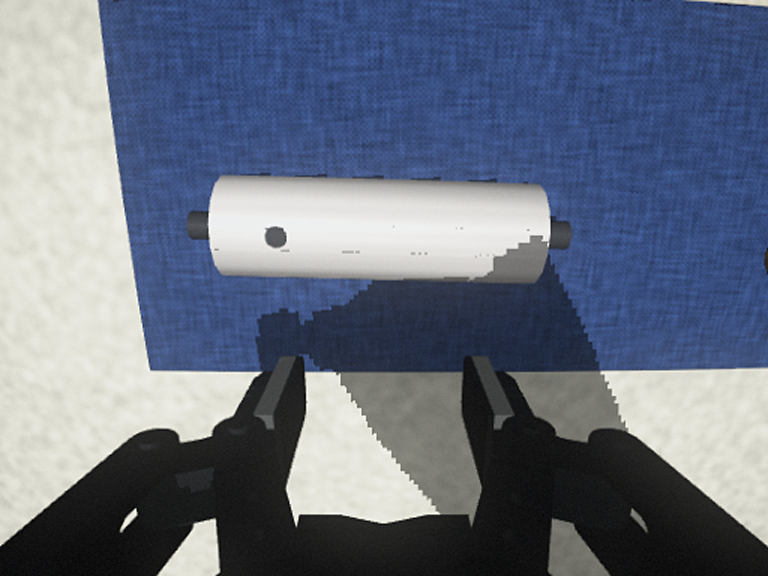

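```bash
python3 - <<'E'
from rel import *
u=lambda a:[((x+.5)/1.5-.5,(y+.5)/1.5-.5) for x,y in a]
K,d,T=cam('wrist');print(K[0,0],T.round(3).tolist())
for z in (.04,.045,.05,.055,.06):
    P=p2w('wrist',u([(304,357),(463,357)]),z);print(z,np.linalg.norm(P[1]-P[0]).round(4),((P[:,:2]-C)@EX).round(4))
P=p2w('wrist',u([(210,225),(550,233)]),.021);q=P[:,:2]-C;print('long',P.round(4).tolist(),q@EX,q@EY,np.linalg.norm(P[1]-P[0]))
P=p2w('wrist',u([(150,371),(100,0),(768,367),(690,0)]),.003);print('mat edge',((P[:,:2]-C)@EX).round(4),((P[:,:2]-C)@EY).round(4))
E
```

```text
318.52168048907504 [[-0.071, -0.954, -0.293, 0.496], [-0.997, 0.067, 0.022, 0.09], [-0.001, 0.293, -0.956, 0.189], [0.0, 0.0, 0.0, 1.0]]
0.04 0.0546 [-0.1278 -0.1278]
0.045 0.0527 [-0.1254 -0.1254]
0.05 0.0509 [-0.123 -0.123]
0.055 0.0491 [-0.1207 -0.1207]
0.06 0.0472 [-0.1183 -0.1183]
long [[0.4718, 0.154, 0.021], [0.4603, 0.0327, 0.021]] [-0.08530672 -0.0882678 ] [0.1528836  0.03108044] 0.1218391430274665
mat edge [-0.1527 -0.0058 -0.152  -0.0055] [ 0.1936  0.193  -0.0834 -0.0201]
```

arm_command(moves=[[[0.4,0.4,-0.04,0,0],[0.4,0.4,0,0,0],[0.4,0.4,0,0,0],[0.4,0.3,0,0,0],[0.4,0.07,0,0,0],[0.4,0,0,0,0],[0.4,0,0,-0.1,0],[0.4,0,0,-0.2,0],[0.4,0,0,-0.1,0],[0.4,0,0,0,0]]])

```text
clock: 4.42
position: [0.4321, 0.0932, 0.0801]
ee_rot: [0.707, -0.025, -0.706, -0.025]
ft_force: [0.3, -0.1, 0.3]
grip_width: 0.604
```

```bash
python3 - <<'E'
from rel import *
rel(-.034,.089,.078)
im=save('side','s2.png'); save('wrist','w2.png')
cv2.imwrite('pics/s2c.png',cv2.resize(im[130:260,150:330][:,:,::-1],None,fx=4,fy=4,interpolation=cv2.INTER_CUBIC))
E
```

```text
clk 4.42 p [0.4321 0.0932 0.0801] mat -0.1207 0.0895 F [ 0.3 -0.1  0.3] grip 0.6
R [[0.001, -0.07, -0.998], [0.0, -0.998, 0.07], [-1.0, -0.0, -0.001]] yaw of tool y -94.03 want 85.98
units in tool axes now [ 0.09  0.02 -3.47]  mat dirs: EX in tool [ 0.001 -0.    -1.   ]
```

View pics/w2.png

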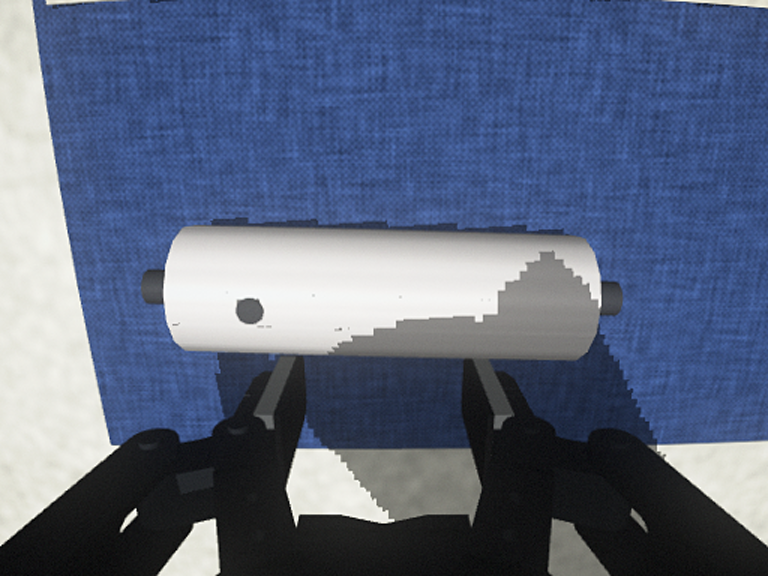

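The wrist picture shows the two fingertips just behind the long roller, at (295,357) and (470,357). They are centred on it and low, so I push.

arm_command(moves=[[[0.4,0.03,0,-0.1,0],[0.4,0.03,0,-0.15,0],[0.4,0,0,-0.2,0],[0.4,0,0,-0.2,0],[0.4,0,0,-0.2,0],[0.4,0,0,-0.2,0],[0.4,0,0,-0.2,0],[0.4,0,0,-0.2,0],[0.4,0,0,-0.2,0],[0.4,0,0,-0.15,0],[0.4,0,0,-0.1,0],[0.4,0,0,0,0]]])

```text
clock: 5.52
position: [0.4789, 0.0899, 0.0782]
ee_rot: [0.707, -0.025, -0.707, -0.025]
ft_force: [-0.6, 1.1, -0.6]
grip_width: 0.6
```

```bash
python3 - <<'E'
from rel import *
rel(-.034,.089,.078)
save('wrist','w3.png')
E
```

```text
clk 5.52 p [0.4789 0.0899 0.0782] mat -0.0738 0.0894 F [-0.6  1.1 -0.6] grip 0.6
R [[0.0, -0.07, -0.998], [0.0, -0.998, 0.07], [-1.0, -0.0, -0.0]] yaw of tool y -94.02 want 85.98
units in tool axes now [ 0.01  0.02 -1.59]  mat dirs: EX in tool [ 0.  0. -1.]
```

View pics/w3.png

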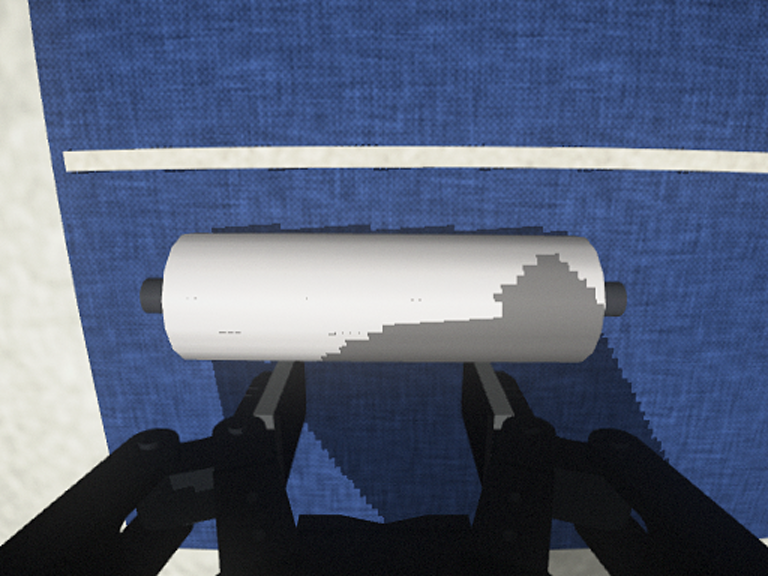

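arm_command(moves=[[[0.4,0,0,-0.1,0],[0.4,0,0,-0.2,0],[0.4,0,0,-0.2,0],[0.4,0,0,-0.2,0],[0.4,0,0,-0.2,0],[0.4,0,0,-0.2,0],[0.4,0,0,-0.15,0],[0.4,0,0,-0.1,0],[0.4,0,0,-0.08,0],[0.4,0,0,-0.06,0],[0.4,0,0,-0.05,0],[0.4,0,0,0,0]]])

```text
clock: 6.57
position: [0.517, 0.0872, 0.0782]
ee_rot: [0.707, -0.025, -0.707, -0.025]
ft_force: [-0.1, 0.0, 0.2]
grip_width: 0.598
```

```bash
python3 - <<'E'
from rel import *
rel(-.029,.089,.078)
save('wrist','w4.png')
im=save('top','t4.png'); cv2.imwrite('pics/t4c.png',cv2.resize(im[120:245,190:345][:,:,::-1],None,fx=5,fy=5,interpolation=cv2.INTER_CUBIC))
E
```

```text
clk 6.57 p [0.517  0.0872 0.0782] mat -0.0356 0.0894 F [-0.1  0.   0.2] grip 0.6
R [[0.0, -0.07, -0.998], [-0.0, -0.998, 0.07], [-1.0, 0.0, -0.0]] yaw of tool y -94.01 want 85.98
units in tool axes now [ 0.01  0.02 -0.26]  mat dirs: EX in tool [ 0.  0. -1.]
```

View pics/w4.png

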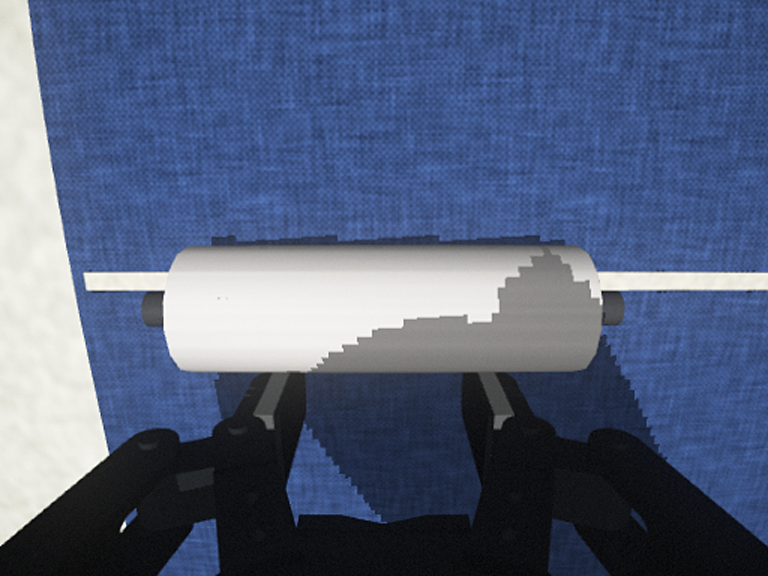

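```bash
python3 - <<'E'
from rel import *
u=lambda a:[((x+.5)/1.5-.5,(y+.5)/1.5-.5) for x,y in a]
J=p2w('wrist',u([(152,308),(612,308.5)]),.021)[:,:2]-C
L=p2w('wrist',u([(125,281.5),(690,282)]),.003)[:,:2]-C
print('J',J@EX,J@EY,'L',L@EX,L@EY, 'off',(J-L)@EX)
E
```

```text
J [-0.00654273 -0.00669455] [0.15796799 0.02645395] L [-0.00394439 -0.00411368] [ 0.17510544 -0.00787243] off [-0.00259834 -0.00258087]
```

View pics/t4c.png

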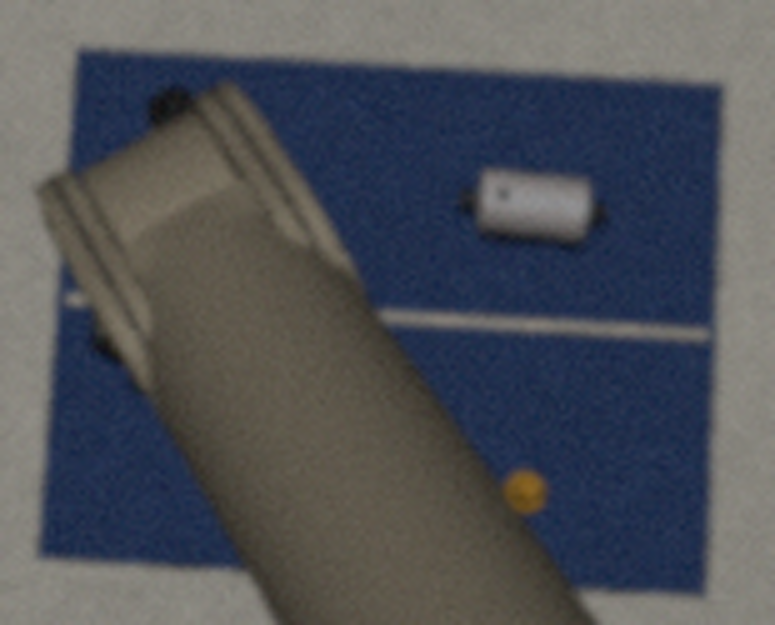

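arm_command(moves=[[[0.4,0,0,-0.05,0],[0.4,0,0,-0.05,0],[0.4,0,0,-0.02,0],[0.4,0,0,0,0],[0.4,0,0,0,0],[0.4,0,0,0.2,0],[0.4,0,0,0.4,0],[0.4,0,0,0.4,0],[0.4,0,0,0.2,0],[0.4,0,0,0,0]]])

```text
clock: 7.5
position: [0.4883, 0.0892, 0.0781]
ee_rot: [-0.706, 0.025, 0.707, 0.024]
ft_force: [-0.6, 0.9, -0.6]
grip_width: 0.6
```

```bash
python3 - <<'E'
from rel import *
rel(-.029,.089,.078)
save('wrist','w5.png')
im=save('side','s5.png')
cv2.imwrite('pics/s5c.png',cv2.resize(im[150:250,200:330][:,:,::-1],None,fx=6,fy=6,interpolation=cv2.INTER_CUBIC))
E
```

```text
clk 7.5 p [0.4883 0.0892 0.0781] mat -0.0643 0.0894 F [-0.6  0.9 -0.6] grip 0.6
R [[-0.001, -0.069, -0.998], [-0.001, -0.998, 0.069], [-1.0, 0.001, 0.001]] yaw of tool y -93.96 want 85.98
units in tool axes now [ 0.    0.02 -1.41]  mat dirs: EX in tool [-0.001  0.001 -1.   ]
```

View pics/w5.png

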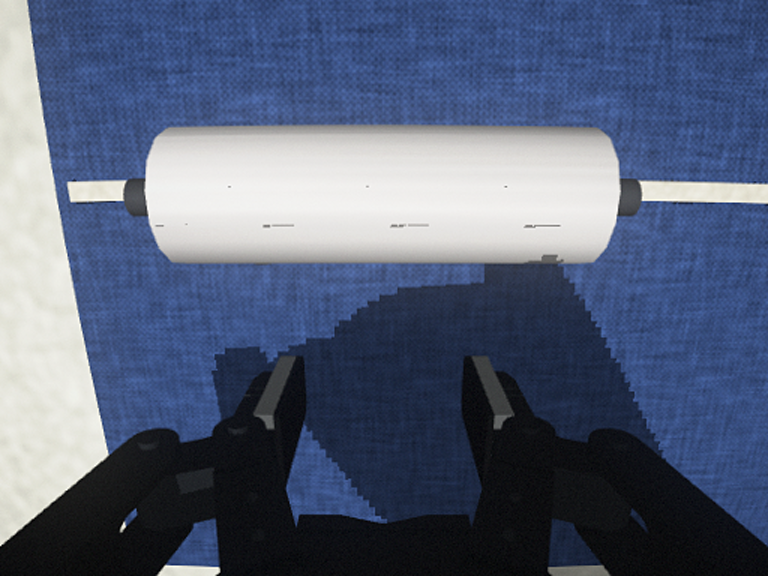

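View pics/s5c.png

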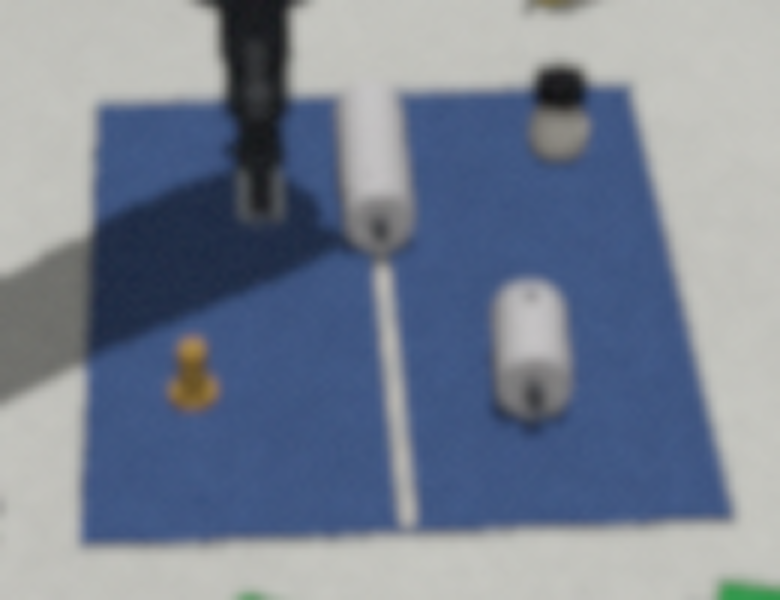

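```bash
python3 - <<'E'
from rel import *
u=lambda a:[((x+.5)/1.5-.5,(y+.5)/1.5-.5) for x,y in a]
J=p2w('wrist',u([(134,197),(631,197.5)]),.021)[:,:2]-C
L=p2w('wrist',u([(95,191),(710,192)]),.003)[:,:2]-C
print('J',J@EX,J@EY,'L',L@EX,L@EY, 'off',(J-L)@EX)
c=lambda a:[((x+.5)/6-.5+200,(y+.5)/6-.5+150) for x,y in a]
J=p2w('side',c([(379,225)]),.021)[:,:2]-C
L=p2w('side',c([(382,262),(406,523)]),.003)[:,:2]-C
print('side J',J@EX,J@EY,'L',L@EX,L@EY)
E
```

```text
J [-0.002003   -0.00217656] [0.15854201 0.02524951] L [-0.00192445 -0.00204201] [ 0.18028961 -0.00948111] off [-7.85506021e-05 -1.34550915e-04]
side J [-0.00356496] [0.03118225] L [-0.00256242 -0.00379663] [ 0.02386751 -0.18290121]
```

Both the wrist and side views put the long roller on the line: 0.1 mm off by the wrist view, about 0.5 mm by the side. Now the short one.

arm_command(moves=[[[0.4,-0.5,0,0,0],[0.4,-1,0,0,0],[0.5,-1,0,0,0],[0.7,-0.8,0.2,-0.2,0],[0.7,0,0.6,-0.6,0],[0.7,0,1,-1,0],[0.7,0,1,-1,0],[0.7,0,1,-1,0],[0.7,0,1,-1,0],[0.7,0,1,-1,0],[0.7,0,0.6,-0.8,0],[0.7,0,0.3,-0.4,0]]])

```text
clock: 8.6
position: [0.6546, -0.0943, 0.1614]
ee_rot: [0.707, -0.026, -0.706, -0.026]
ft_force: [0.1, 0.1, -0.1]
grip_width: 0.3
```

arm_command(moves=[[[0.7,0,0.1,-0.2,0],[0.7,0,0,0,0],[0.7,0,0,0,0]]])

```text
clock: 8.85
position: [0.6573, -0.092, 0.161]
ee_rot: [-0.707, 0.024, 0.707, 0.025]
ft_force: [0.4, -0.2, 0.4]
grip_width: 0.302
```

```bash
python3 - <<'E'
from rel import *
rel(.115,-.080,.11)
save('wrist','w6.png')
E
```

```text
clk 8.85 p [ 0.6573 -0.092   0.161 ] mat 0.117 -0.0795 F [ 0.4 -0.2  0.4] grip 0.3
R [[-0.0, -0.069, -0.998], [0.001, -0.998, 0.069], [-1.0, -0.001, 0.0]] yaw of tool y -93.96 want 85.98
units in tool axes now [2.04 0.02 0.08]  mat dirs: EX in tool [-0.     0.001 -1.   ]
```

View pics/w6.png

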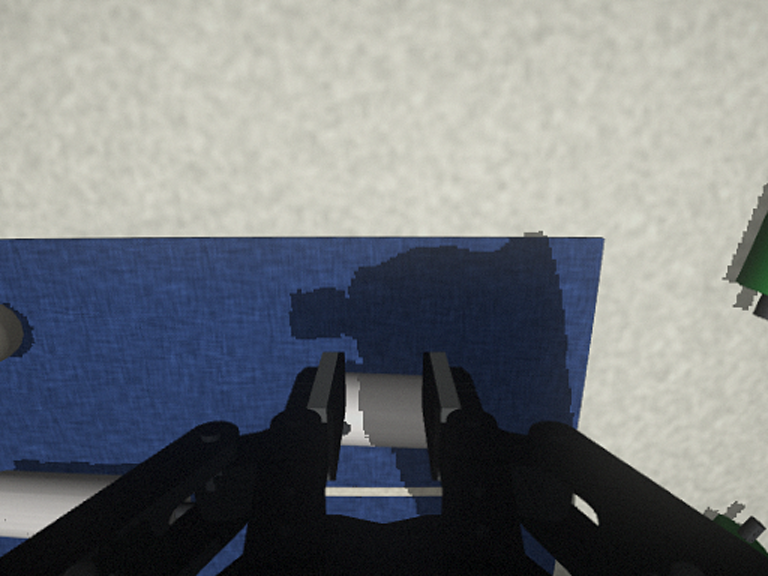

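arm_command(moves=[[[0.7,0.4,0,0,0],[0.7,0.6,0,0,0],[0.7,0.6,0,0,0],[0.7,0.5,0,0,0],[0.7,0.4,0,0,0],[0.7,0.3,0,0,0],[0.7,0.2,0,0,0],[0.7,0.08,0,0,0],[0.7,0,0,0,0]]])

```text
clock: 9.65
position: [0.6575, -0.093, 0.0833]
ee_rot: [-0.707, 0.025, 0.707, 0.025]
ft_force: [0.0, 0.3, -0.2]
grip_width: 0.295
```

```bash
python3 - <<'E'
from rel import *
rel(.029,-.080,.083)
save('wrist','w7.png')
im=save('side','s7.png')
cv2.imwrite('pics/s7c.png',cv2.resize(im[150:250,200:330][:,:,::-1],None,fx=6,fy=6,interpolation=cv2.INTER_CUBIC))
E
```

```text
clk 9.65 p [ 0.6575 -0.093   0.0833] mat 0.1173 -0.0805 F [ 0.   0.3 -0.2] grip 0.29
R [[-0.0, -0.07, -0.998], [0.0, -0.998, 0.07], [-1.0, -0.0, 0.0]] yaw of tool y -94.01 want 85.98
units in tool axes now [ 0.01 -0.02  3.53]  mat dirs: EX in tool [-0.  0. -1.]
```

View pics/w7.png

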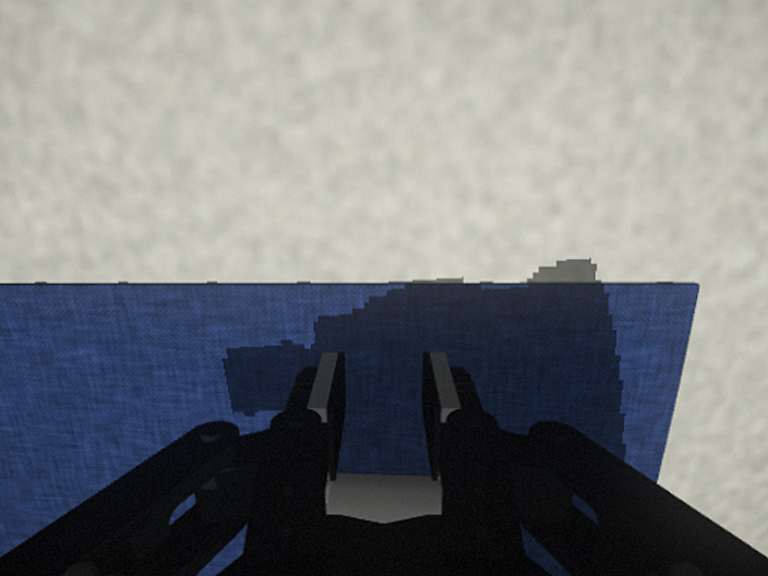

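View pics/s7c.png

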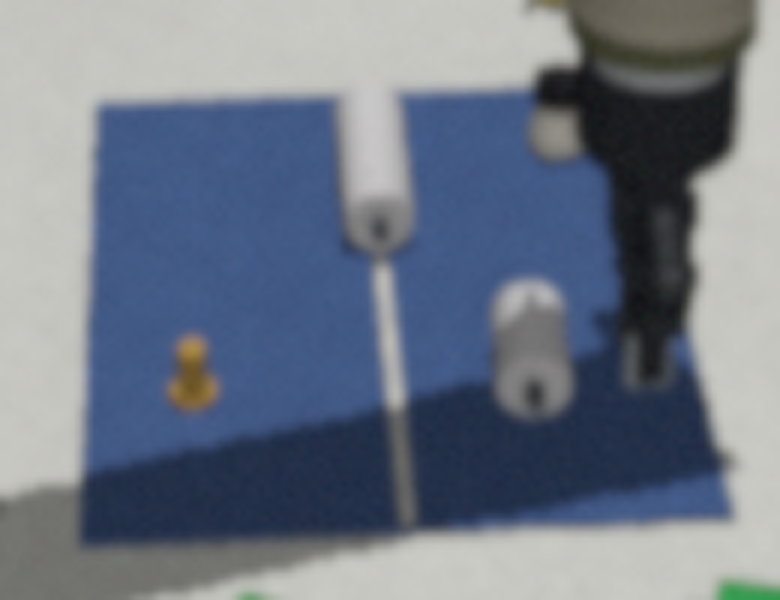

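arm_command(moves=[[[0.7,0,0,0.1,0],[0.7,0,0,0.2,0],[0.7,0,0,0.2,0],[0.7,0,0,0.2,0],[0.7,0,0,0.2,0],[0.7,0,0,0.2,0],[0.7,0,0,0.2,0],[0.7,0,0,0.2,0],[0.7,0,0,0.2,0],[0.7,0,0,0.15,0],[0.7,0,0,0.1,0],[0.7,0,0,0,0]]])

```text
clock: 10.75
position: [0.6084, -0.0897, 0.0837]
ee_rot: [-0.707, 0.025, 0.707, 0.025]
ft_force: [0.3, -0.4, -0.4]
grip_width: 0.299
```

```bash
python3 - <<'E'
from rel import *
rel(.031,-.080,.083)
im=save('side','s8.png')
cv2.imwrite('pics/s8c.png',cv2.resize(im[150:250,200:330][:,:,::-1],None,fx=6,fy=6,interpolation=cv2.INTER_CUBIC))
E
```

```text
clk 10.75 p [ 0.6084 -0.0897  0.0837] mat 0.0681 -0.0806 F [ 0.3 -0.4 -0.4] grip 0.3
R [[-0.0, -0.07, -0.998], [-0.0, -0.998, 0.07], [-1.0, 0.0, 0.0]] yaw of tool y -94.01 want 85.98
units in tool axes now [ 0.03 -0.03  1.48]  mat dirs: EX in tool [-0.  0. -1.]
```

View pics/s8c.png

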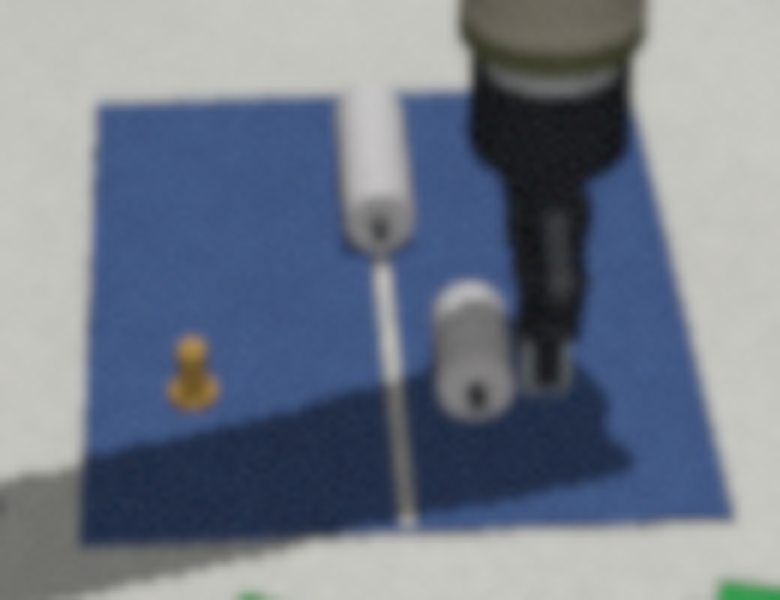

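arm_command(moves=[[[0.7,0,0,0.1,0],[0.7,0,0,0.2,0],[0.7,0,0,0.2,0],[0.7,0,0,0.2,0],[0.7,0,0,0.2,0],[0.7,0,0,0.2,0],[0.7,0,0,0.12,0],[0.7,0,0,0.1,0],[0.7,0,0,0.08,0],[0.7,0,0,0.06,0],[0.7,0,0,0.02,0],[0.7,0,0,0,0]]])

```text
clock: 11.8
position: [0.572, -0.0871, 0.0837]
ee_rot: [0.707, -0.025, -0.707, -0.025]
ft_force: [0.3, -0.2, 0.2]
grip_width: 0.301
```

```bash
python3 - <<'E'
from rel import *
rel(.026,-.080,.083)
im=save('side','s9.png')
cv2.imwrite('pics/s9c.png',cv2.resize(im[150:250,200:330][:,:,::-1],None,fx=6,fy=6,interpolation=cv2.INTER_CUBIC))
E
```

```text
clk 11.8 p [ 0.572  -0.0871  0.0837] mat 0.0316 -0.0806 F [ 0.3 -0.2  0.2] grip 0.3
R [[0.0, -0.07, -0.998], [-0.0, -0.998, 0.07], [-1.0, 0.0, -0.0]] yaw of tool y -94.01 want 85.98
units in tool axes now [ 0.03 -0.02  0.22]  mat dirs: EX in tool [ 0.  0. -1.]
```

View pics/s9c.png

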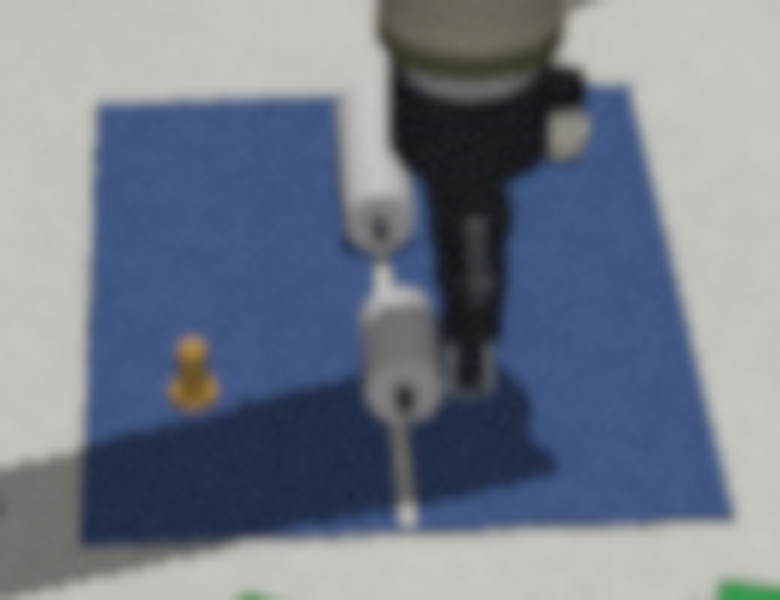

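```bash
python3 - <<'E'
from rel import *
c=lambda a:[((x+.5)/6-.5+200,(y+.5)/6-.5+150) for x,y in a]
J=p2w('side',c([(405,398),(403,389),(379,225)]),.021)[:,:2]-C
L=p2w('side',c([(382,262),(406,523),(402,445)]),.003)[:,:2]-C
print('side J',J@EX,J@EY,'L',L@EX,L@EY)
E
```

```text
side J [ 0.00028405 -0.00020634 -0.00356496] [-0.11354114 -0.10655799  0.03118225] L [-0.00256242 -0.00379663 -0.00197288] [ 0.02386751 -0.18290121 -0.126229  ]
```

Side view: the short roller is about +2.5 to 3 mm from the line. I push 2.5 mm more, retreat, rise and look.

arm_command(moves=[[[0.7,0,0,0.04,0],[0.7,0,0,0.04,0],[0.7,0,0,0.03,0],[0.7,0,0,0,0],[0.7,0,0,0,0],[0.7,0,0,-0.2,0],[0.7,0,0,-0.4,0],[0.7,0,0,-0.6,0],[0.7,0,0,-0.4,0],[0.7,-0.4,0,-0.2,0],[0.7,-0.8,0,0,0],[0.7,-1,0,0,0]]])

```text
clock: 12.85
position: [0.6136, -0.0898, 0.1384]
ee_rot: [-0.706, 0.024, 0.708, 0.025]
ft_force: [0.6, -0.8, -0.1]
grip_width: 0.298
```

arm_command(moves=[[[0.7,-1,1,0,0],[0.7,-1,1,0,0],[0.7,-1,1,0,0],[0.7,-1,1,0,0],[0.7,-1,1,0,0],[0.7,-1,1,0,0],[0.7,-1,1,0,0],[0.7,-0.5,1,0,0],[0.7,0,0.5,0,0],[0.7,0,0,0,0],[0.7,0,0,0,0]]])

```text
clock: 13.77
position: [0.599, -0.3017, 0.3254]
ee_rot: [-0.706, 0.025, 0.707, 0.025]
ft_force: [0.7, 1.3, -0.2]
grip_width: 0.301
```

```bash
python3 - <<'E'
from rel import *
rel(.026,-.080,.083)
im=save('side','s10.png')
cv2.imwrite('pics/s10c.png',cv2.resize(im[150:250,200:330][:,:,::-1],None,fx=6,fy=6,interpolation=cv2.INTER_CUBIC))
im=save('top','t10.png'); cv2.imwrite('pics/t10c.png',cv2.resize(im[120:245,190:345][:,:,::-1],None,fx=5,fy=5,interpolation=cv2.INTER_CUBIC))
E
```

```text
clk 13.77 p [ 0.599  -0.3017  0.3254] mat 0.0735 -0.2928 F [ 0.7  1.3 -0.2] grip 0.3
R [[-0.001, -0.07, -0.998], [0.001, -0.998, 0.07], [-1.0, -0.001, 0.001]] yaw of tool y -94.04 want 85.98
units in tool axes now [ 9.71 -8.5   1.89]  mat dirs: EX in tool [-0.001 -0.    -1.   ]
```

View pics/s10c.png

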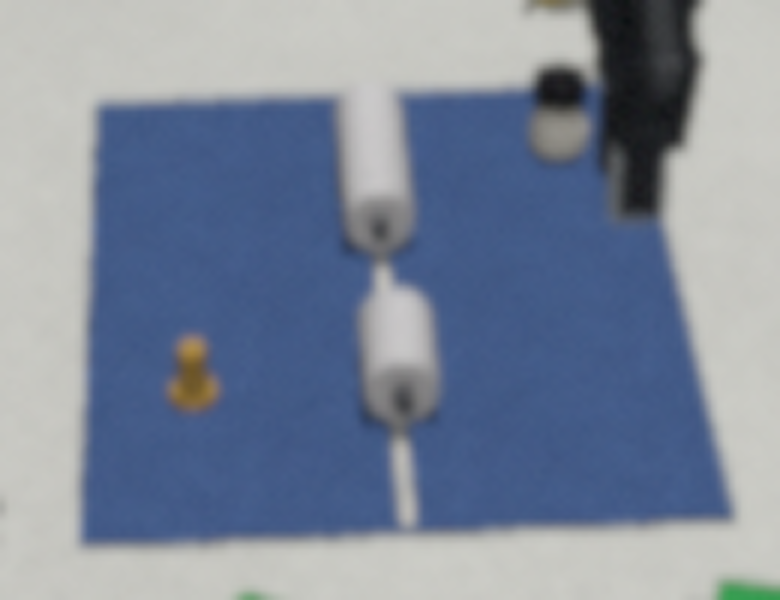

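View pics/t10c.png

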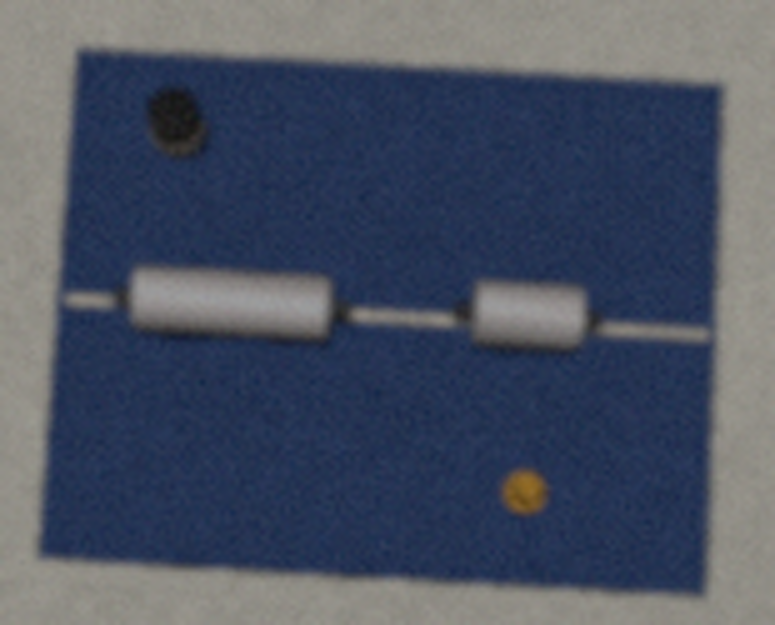

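```bash
python3 - <<'E'
from rel import *
c=lambda a:[( (x+.5)/5-.5+190,(y+.5)/5-.5+120) for x,y in a]
for n,a in (('long',[(122,301),(342,312)]),('longbody',[(131,300),(330,307)]),('short',[(465,312),(596,320)]),('shortbody',[(474,314),(586,318)])):
    q=p2w('top',c(a),.021)[:,:2]-C; print(n,q@EX,q@EY)
q=p2w('top',c([(67,299),(400,317.5),(709,335)]),.003)[:,:2]-C; print('line',q@EX)
c=lambda a:[((x+.5)/6-.5+200,(y+.5)/6-.5+150) for x,y in a]
q=p2w('side',c([(403,398)]),.021)[:,:2]-C; l=p2w('side',c([(402,445),(382,262),(406,523)]),.003)[:,:2]-C
print('side short',q@EX,q@EY,'line',l@EX)
E
```

```text
long [-0.00273255 -0.00205138] [0.15060448 0.02581429]
longbody [-0.00187361  0.00043235] [0.1455414  0.03275118]
short [0.00190847 0.0015816 ] [-0.04359968 -0.1178547 ]
shortbody [0.00105246 0.00240233] [-0.04873706 -0.11214722]
line [-4.92454808e-05 -7.59186056e-05 -4.66717101e-05]
side short [-0.00065394] [-0.11348009] line [-0.00197288 -0.00256242 -0.00379663]
```

```bash
python3 - <<'E'
from h import *
print(manip.hand_in())
E
```

```text
the job is handed in; nothing more can be done
None
```

I rolled the long roller onto the line with two spread fingertips, then the short one from the other side with the fingers set closer together. Neither roller was gripped or lifted. I backed the arm off and handed in at about 14 s of the 54 s.

| Roller | Off the line, top camera | Off the line, other views |
|---|---|---|
| Long | about −1 to −2.5 mm | wrist about −0.1 mm, side about −1 mm |
| Short | about +1 to +2.5 mm | side about +2 mm |

- **Position:** both are inside the ±7 mm limit and parallel to the line within about 1.5°. Along the line they sit about +89 mm and −80 mm from the mat's centre, inside the 130 mm limit.
- **Bystanders:** the jar and standoff stand at the same pixels as at the start. I saw nothing else disturbed, but did not measure the other items.
- **Disagreements:** the cameras differed by 2–4 mm on where the line itself lies. I therefore compared each roller with the line within the same picture.
- **Not checked:** I judged that the rollers were at rest from single pictures, not from a timed comparison.

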